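Take the middle lunch box out of the stack

TASK

I want the red-lidded food box for lunch; it is the middle one of the stack of three. Lift the blue-lidded box off and set it down on the bare steel counter, take the red-lidded box and put it in the middle of the wooden chopping board, then put the blue-lidded box back squarely on the green-lidded one. Keep the boxes upright and leave the green-lidded box where it stands.

Things in the scene. Friction and masses are not known exactly. Their poses are not given: they have to be found in the camera images.
- blue_box_mid (a point): Lidded food box, white with a blue lid, 116 mm long (120 mm over the clips at its ends), 62 mm wide, 48 mm high overall, straight flush sides and flat top, 0.14 to 0.28 kg. Starts on top of the stack. The point is the box's centre, 24 mm above its underside; x runs along its length, y across its width, z up.
- red_box_mid (a point): Lidded food box, white with a red lid, 116 mm long (120 mm over the clips at its ends), 62 mm wide, 48 mm high overall, straight flush sides and flat top, 0.14 to 0.28 kg. Starts in the middle of the stack, under the blue one. The point is the box's centre, 24 mm above its underside; x runs along its length, y across its width, z up.
- green_box_mid (a point): Lidded food box, white with a green lid, 116 mm long (120 mm over the clips at its ends), 62 mm wide, 48 mm high overall, straight flush sides and flat top, 0.14 to 0.28 kg. The bottom of the stack, standing on the counter (height 0). The point is the box's centre, 24 mm above its underside; x runs along its length, y across its width, z up.
- board_top (a point): Centre of the top face of the wooden chopping board, 200 mm (its x) by 150 mm (its y), 15 mm thick, fixed flat on the counter, 440 mm or more to one side of the stack (left or right varies). The counter half-way between stack and board is always bare, with room for one box. A yellow-lidded box, a bowl, a mug and a soap bottle stand beyond and outside these and play no part.

How it is judged:
On the way, in this order (a step that is already met when the one before it is completed fails the run):
1. the blue-lidded box stands released on the bare counter, clear of the stack, with the red-lidded box still on the green-lidded one (height (world z) of blue_box_mid below 0.034 m and horizontal distance between blue_box_mid and green_box_mid above 0.09 m and contact force between the fingers and blue_box below 0.3 N and horizontal distance between red_box_mid and green_box_mid below 0.018 m and z of red_box_mid in the frame of green_box_mid between 0.04 and 0.056 m), for 0.2 s.
2. the red-lidded box stands released in the middle of the board, with the blue-lidded box still on the counter (horizontal distance between red_box_mid and board_top below 0.03 m and z of red_box_mid in the frame of board_top between 0.016 and 0.032 m and angle between red_box_mid's own z axis and vertical below 0.15 rad and contact force between the fingers and red_box below 0.3 N and height (world z) of blue_box_mid below 0.034 m and horizontal distance between blue_box_mid and green_box_mid above 0.09 m), for 0.2 s.
At the end, for the whole second after the job is handed in: The red-lidded box stands upright and released on the board, its centre within 30 mm of the board's centre; the blue-lidded box rests flat on the green-lidded one, centres within 18 mm and lengths within 10 degrees of each other; the green-lidded box is within 25 mm of where it began; all are still (horizontal distance between red_box_mid and board_top below 0.03 m and z of red_box_mid in the frame of board_top between 0.016 and 0.032 m and angle between each of red_box_mid, green_box_mid's own z axis and vertical below 0.15 rad and contact force between the fingers and red_box below 0.3 N and distance of green_box_mid from where it was at the start of the episode below 0.025 m and horizontal distance between blue_box_mid and green_box_mid below 0.018 m and z of blue_box_mid in the frame of green_box_mid between 0.04 and 0.056 m and angle between the x axis of blue_box_mid and the x axis of green_box_mid, either way round below 0.18 rad and angle between blue_box_mid's own z axis and vertical below 0.12 rad and contact force between the fingers and blue_box below 0.3 N and linear speed of each of blue_box, red_box below 0.02 m/s); the robot touches nothing.
It fails at once if a box of the stack is tipped by more than 30 degrees (angle between any of red_box_mid, blue_box_mid, green_box_mid's own z axis and vertical above 0.52 rad).
It also fails if it takes over 72 s, if anything falls off the work surface, if the arm or the gripper's body presses on something with over 40 N, if the wrist force passes 120 N, or if a joint passes its speed limit or range.

ROBOT

A 7-joint arm with a two-finger parallel gripper is mounted at the origin on the work surface. World frame = base frame: x ahead of the robot, y to its left, z up, the work surface at z = 0. Lengths are in m, angles in rad, forces in N, time in s.
With the tool pointing down it reaches from about 0.425 to 0.875 m from the base axis. Payload 4.7 kg.
Tool frame: the origin (TCP) lies at the very end of the fingers, on their centre line; the grasp point (between the pads) lies 19 mm behind it; z points along the fingers, y is the line along which they close (so a half turn about z gives the same grasp; the last joint's range is limited). The gripper opens to 87 mm and grips with 3 to 60 N. Pads are 19 mm wide; open, the fingers measure 117 mm over their backs; the gripper's body (75 mm by 190 mm) begins 51 mm behind the grasp point.
Start: joints at [-1.308, 0.321, -0.07, 1.45, 0.023, 1.371, -0.057], TCP at [0.16, 0.63, 0.223] pointing down, gripper open.
Joint ranges: [-2.86, 2.86], [-0.3, 2.09], [-1.38, 1.24], [0.06, 2.45], [-1.56, 4.7], [0.09, 2.05], [-2.69, 2.69]. Speed limits (rad/s): [2.57, 2.57, 3.14, 3.14, 3.14, 3.14, 3.14].

INTERFACE

Orientations are given as a rotation vector (axis times angle).
In Python, from bench import ctrl, vision gives the robot as it stands.
- The arm moves only by the tool jog_arm, never from a script. Its argument "increments" is a list of rows, each an object of numbers: "tx", "ty", "tz": the shift along the tool's x, y, z in mm; "wx", "wy", "wz": the turn, a rotation vector about the tool's x, y, z in rad; "gripper": the opening, from 0 (shut) to 1 (fully open). In form: [{"tx": .., "ty": .., "tz": .., "wx": .., "wy": .., "wz": .., "gripper": ..}, ...]. A call has exactly 5 rows; each row is the pose to reach, as a shift and turn from the pose commanded when the call began, along the tool's axes at that moment; what a row does not reach only later rows make up. A row lasts 1/12 s, in which the tool goes at most 41.7 mm and 7.16 degrees, less where a joint would pass 70% of its speed; a pose out of reach is approached as far as the arm can. A call with a gripper value outside its range is refused whole. The fingers move at their own pace and stop on an object; "grip_force" is the grip in N (left out, the last holds). Time passes only in rows, so rows that repeat a pose let the fingers close, or fill a call up. It gives the time, the measured TCP pose, the force, the opening and the grip force at its end, in the units of the state.
- ctrl.get_state(): the state, without advancing time (a new reading comes with each control period).
- vision.get_image(name): name is "scene" or "side" or "wrist"; returns a dict with "color" (420x560x3 uint8, blue, green, red), "fx", "fy", "cx", "cy" (pixels), "k1" (the pictures are not rectified: a ray, as slopes to the right and down, at radius r is drawn at 1 + k1 r^2 times it, then the intrinsics apply), "extrinsics" (4x4, takes a point from world to camera coordinates). Camera axes: x right, y down, z forward; pixel columns grow to the right and rows downward; lengths in m; the calibration is good to about 2 mm. A picture is of the moment at which its call begins. There is no depth.
- ctrl.close_job(): hands the job in; it is judged then, once.
Trained networks look in the newest picture that a camera, given by its name, has taken for a name from the list of things; names that differ only in an ending like _2 or _b are one class to them, and where a whole thing is asked for, a point or a joint stands for the part that bears it (a point fixed in the world has none). Each returns a list of dicts, best first, with "conf" (0 to 1); they miss things now and then, are a little off and sometimes report something else, mostly with a low value. They report only what shows in the picture. A call takes as long as a camera call.
- vision.spot_in(camera, thing): "bbox" ([left, top, right, bottom] in pixels, round what is visible of it).
The state is a dict: "time": time; "joint_positions": joint angles; "qd": joint speeds; "joint_torque": joint torques, N m; "position": TCP position; "tool_rot": TCP orientation; "ft_force": force on the tool from outside, world axes, zero at the start; "torque": the same for the moment, N m; "grip_width": opening from 0.0 (shut) to 1.0 (fully open); "grip_force": force on a finger pad.
Only numpy, scipy, OpenCV 4.12 (cv2) and the standard library are available. Lean on these libraries where they do the work, as an engineer would, in place of code of your own. Each camera call takes 0.05 s, during which the arm holds its last target. There are 200 camera calls.

## Working session

There is one attempt and no reset: what is moved stays moved. The work goes in short steps, Python scripts to look and compute and a tool call to move; the robot and the scene stay as the last step left them, time stands still between calls to the robot, and variables do not carry over. Pictures are saved under pics/ and viewed, at most 10 in all, crops included, and the job is handed in when it is done.

Besides the shell and the picture viewer there is one more tool, called after ">>>" in YAML: its name, and indented under it one key for each argument. jog_arm: Moves the arm, as the interface text tells. Its arguments: {"type":"object","properties":{"increments":{"type":"array"},"grip_force":{"type":"number"}},"required":["increments"]}

```bash
mkdir -p pics
cat > h.py <<'E'
import numpy as np, cv2
from bench import ctrl, vision
def ray(im,u,v):
    x=(u-im["cx"])/im["fx"]; y=(v-im["cy"])/im["fy"]; d=np.array([x,y]); s=d.copy()
    for _ in range(20): s=d/(1+im["k1"]*(s@s))
    E=np.array(im["extrinsics"]); R=E[:3,:3]; return -R.T@E[:3,3], R.T@np.array([s[0],s[1],1])
def onz(im,u,v,z):
    o,d=ray(im,u,v); return o+d*(z-o[2])/d[2]
def proj(im,p):
    E=np.array(im["extrinsics"]); c=E[:3,:3]@np.array(p)+E[:3,3]; s=c[:2]/c[2]; s=s*(1+im["k1"]*(s@s))
    return s*[im["fx"],im["fy"]]+[im["cx"],im["cy"]]
E
python3 - <<'E'
from h import *
import pickle
s=ctrl.get_state(); print(s["time"],s["position"],s["tool_rot"],s["grip_width"])
ims={n:vision.get_image(n) for n in("scene","side","wrist")}
pickle.dump(ims,open("ims0.pkl","wb"))
cv2.imwrite("pics/a.png",ims["scene"]["color"]);cv2.imwrite("pics/b.png",ims["side"]["color"])
for c in ims:
  print(c,ray(ims[c],280,210))
  for t in("blue_box_mid","red_box_mid","green_box_mid"):
    print(t,[(np.round(d["bbox"]),round(d["conf"],2)) for d in vision.spot_in(c,t)][:2])
E
```

```text
0.0 [0.1599877  0.62944432 0.22145739] [-3.89801359e-01 -3.11716287e+00  2.96760920e-03] 0.9977632012855484
scene (array([1.08693528, 0.16084193, 0.69641046]), array([-0.66642627, -0.19303492, -0.72038939]))
blue_box_mid [(array([402., 196., 441., 268.]), 0.78)]
red_box_mid [(array([396., 253., 434., 286.]), 0.69)]
green_box_mid [(array([392., 278., 430., 302.]), 0.76)]
side (array([ 0.37479589, -0.48850051,  0.59719749]), array([ 0.24041085,  0.66640363, -0.7058165 ]))
blue_box_mid [(array([202.,  91., 267., 136.]), 0.85)]
red_box_mid [(array([209., 125., 267., 150.]), 0.79), (array([202.,  91., 266., 134.]), 0.39)]
green_box_mid [(array([204., 136., 268., 168.]), 0.6)]
wrist (array([0.09436181, 0.64620036, 0.38395151]), array([ 0.22678223, -0.05581398, -0.972471  ]))
blue_box_mid []
red_box_mid []
green_box_mid []
```

View pics/a.png

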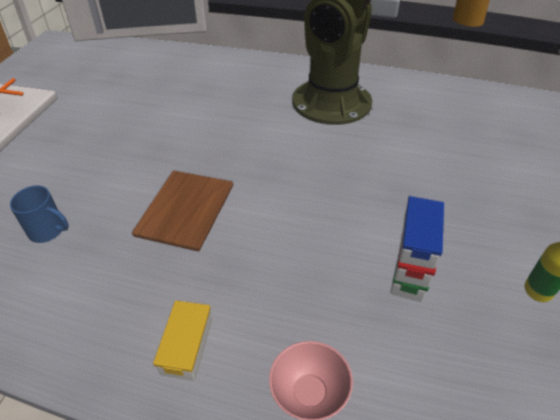

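View pics/b.png

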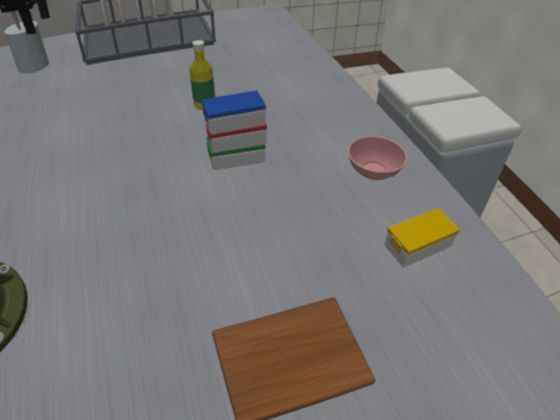

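The scene shows the stack on the right (blue lid at about 425,225), and the board on the left (about 184,209). The counter between them is bare. In the side view, the stack is at about (235,130) and the board at about (292,357).

```bash
cat >> h.py <<'E'
def rect(im,lo,hi,z,win=None):
    hsv=cv2.cvtColor(im["color"],cv2.COLOR_BGR2HSV); m=cv2.inRange(hsv,lo,hi)
    if win:
        k=np.zeros_like(m); k[win[1]:win[3],win[0]:win[2]]=1; m=m*k
    n,l,st,c=cv2.connectedComponentsWithStats(m); i=1+np.argmax(st[1:,4])
    cs,_=cv2.findContours((l==i).astype(np.uint8),cv2.RETR_EXTERNAL,cv2.CHAIN_APPROX_NONE)
    ct=max(cs,key=cv2.contourArea)[:,0]
    P=np.array([onz(im,u,v,z)[:2] for u,v in ct])
    (c,s,a)=cv2.minAreaRect((P*1000).astype(np.float32))
    if s[0]<s[1]: s=s[::-1]; a+=90
    return np.round(c,1),np.round(s,1),round((a+90)%180-90,1),st[i][:5]
BLUE=((105,150,60),(130,255,255)); RED=((0,150,60),(8,255,255)); WOOD=((3,90,40),(20,255,220))
E
python3 - <<'E'
from h import *
import pickle
ims=pickle.load(open("ims0.pkl","rb"))
for n,wb,ww in(("scene",(380,180,460,290),(120,160,245,255)),("side",(190,85,280,175),(200,280,390,420))):
    print(n,"blue",rect(ims[n],*BLUE,.144,wb)); print(n,"wood",rect(ims[n],*WOOD,.015,ww))
from scipy.spatial.transform import Rotation as R
print(R.from_rotvec(ctrl.get_state()["tool_rot"]).as_matrix().round(3))
E
```

```text
scene blue (array([552. , 250.2]), array([131.2,  59.8]), 0.0, array([ 404,  197,   40,   62, 1998], dtype=int32))
scene wood (array([ 499.2, -219.3]), array([201.9, 150.3]), -0.3, array([ 133,  171,  100,   79, 4800], dtype=int32))
side blue (array([536.5, 247.7]), array([117.2,  70.3]), -1.0, array([ 202,   91,   63,   27, 1081], dtype=int32))
side wood (array([ 492.5, -223.7]), array([197.8, 149.9]), -0.2, array([  213,   298,   162,   122, 13151], dtype=int32))
[[-0.969  0.246  0.   ]
 [ 0.246  0.969  0.   ]
 [-0.     0.    -1.   ]]
```

>>> jog_arm:
  increments:
    - {"tx":-30,"ty":-18,"tz":0,"wx":0,"wy":0,"wz":-0.05,"gripper":1}
    - {"tx":-64,"ty":-38,"tz":0,"wx":0,"wy":0,"wz":-0.1,"gripper":1}
    - {"tx":-98,"ty":-58,"tz":0,"wx":0,"wy":0,"wz":-0.15,"gripper":1}
    - {"tx":-132,"ty":-78,"tz":0,"wx":0,"wy":0,"wz":-0.2,"gripper":1}
    - {"tx":-160,"ty":-95,"tz":0,"wx":0,"wy":0,"wz":-0.249,"gripper":1}

```text
time: 1.02
position: [0.2942, 0.4962, 0.2228]
tool_rot: [-0.001, 3.141, -0.0]
ft_force: [0.9, 0.1, 0.6]
grip_width: 1.003
grip_force: 0.0
```

>>> jog_arm:
  increments:
    - {"tx":-25,"ty":-25,"tz":0,"wx":0,"wy":0,"wz":0,"gripper":1}
    - {"tx":-52,"ty":-52,"tz":0,"wx":0,"wy":0,"wz":0,"gripper":1}
    - {"tx":-80,"ty":-80,"tz":0,"wx":0,"wy":0,"wz":0,"gripper":1}
    - {"tx":-108,"ty":-108,"tz":0,"wx":0,"wy":0,"wz":0,"gripper":1}
    - {"tx":-130,"ty":-130,"tz":0,"wx":0,"wy":0,"wz":0,"gripper":1}

```text
time: 1.43
position: [0.4243, 0.3656, 0.223]
tool_rot: [0.004, 3.14, -0.0]
ft_force: [0.3, 0.5, -0.1]
grip_width: 1.001
grip_force: 0.0
```

>>> jog_arm:
  increments:
    - {"tx":-28,"ty":-28,"tz":0,"wx":0,"wy":0,"wz":0,"gripper":1}
    - {"tx":-56,"ty":-56,"tz":0,"wx":0,"wy":0,"wz":0,"gripper":1}
    - {"tx":-84,"ty":-84,"tz":0,"wx":0,"wy":0,"wz":0,"gripper":1}
    - {"tx":-106,"ty":-106,"tz":0,"wx":0,"wy":0,"wz":0,"gripper":1}
    - {"tx":-119,"ty":-117,"tz":0,"wx":0,"wy":0,"wz":0,"gripper":1}

```text
time: 1.85
position: [0.544, 0.2465, 0.2229]
tool_rot: [0.009, 3.14, -0.003]
ft_force: [0.1, -1.0, -0.6]
grip_width: 1.002
grip_force: 0.0
```

Run:
```python
from h import *
im=vision.get_image("wrist"); s=ctrl.get_state(); print(s["position"],s["tool_rot"])
cv2.imwrite("pics/w1.png",im["color"])
print(rect(im,*BLUE,.144))
```

```text
[0.54572296 0.24467902 0.22280355] [ 0.01342844  3.13819124 -0.00461322]
(array([530.6, 250.4]), array([101.8,  60.5]), -0.1, array([  239,   128,    93,   147, 12797], dtype=int32))
```

View pics/w1.png

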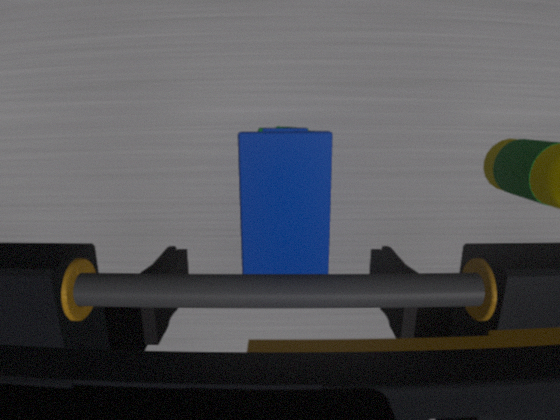

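The wrist view shows the blue lid centred near (285,205), with the stack squarely aligned and the crossbar hiding its near end. The lid centre comes out at about (541, 250) mm. I'll let the arm settle before descending.

>>> jog_arm:
  increments:
    - {"tx":0,"ty":0,"tz":10}
    - {"tx":0,"ty":0,"tz":20}
    - {"tx":0,"ty":0,"tz":30}
    - {"tx":0,"ty":0,"tz":30}
    - {"tx":0,"ty":0,"tz":30}

```text
validation failed for argument at $.in...
```

Run:
```python
from h import *
im=vision.get_image("wrist"); s=ctrl.get_state(); print(s["position"],s["tool_rot"])
print(rect(im,*BLUE,.144))
```

```text
[0.54368711 0.24723704 0.22268373] [ 1.08481204e-02  3.13989580e+00 -2.61499987e-03]
(array([531.5, 250.4]), array([103.6,  60.5]), -0.1, array([  242,   125,    92,   150, 13065], dtype=int32))
```

>>> jog_arm:
  increments:
    - {"tx":0,"ty":0,"tz":10,"wx":0,"wy":0,"wz":0,"gripper":1}
    - {"tx":0,"ty":0,"tz":20,"wx":0,"wy":0,"wz":0,"gripper":1}
    - {"tx":0,"ty":0,"tz":30,"wx":0,"wy":0,"wz":0,"gripper":1}
    - {"tx":0,"ty":0,"tz":30,"wx":0,"wy":0,"wz":0,"gripper":1}
    - {"tx":0,"ty":0,"tz":30,"wx":0,"wy":0,"wz":0,"gripper":1}

```text
time: 2.37
position: [0.5394, 0.2524, 0.1912]
tool_rot: [0.004, -3.139, 0.001]
ft_force: [0.1, 0.2, -0.4]
grip_width: 1.0
grip_force: 0.0
```

Run:
```python
from h import *
im=vision.get_image("wrist"); s=ctrl.get_state(); print(s["position"],s["tool_rot"])
print(rect(im,*BLUE,.144))
```

```text
[0.54004928 0.25228793 0.19208567] [ 2.84751633e-03 -3.14075527e+00  5.00149309e-04]
(array([521. , 250.5]), array([83.3, 60.5]), 0.1, array([  224,   137,   106,   138, 13764], dtype=int32))
```

>>> jog_arm:
  increments:
    - {"tx":0,"ty":-1.5,"tz":20,"wx":0,"wy":0,"wz":0,"gripper":1}
    - {"tx":0,"ty":-1.5,"tz":40,"wx":0,"wy":0,"wz":0,"gripper":1}
    - {"tx":0,"ty":-1.5,"tz":60,"wx":0,"wy":0,"wz":0,"gripper":1}
    - {"tx":0,"ty":-1.5,"tz":78,"wx":0,"wy":0,"wz":0,"gripper":1}
    - {"tx":0,"ty":-1.5,"tz":86,"wx":0,"wy":0,"wz":0,"gripper":1}

```text
time: 2.83
position: [0.5396, 0.25, 0.1046]
tool_rot: [0.001, -3.139, 0.002]
ft_force: [-0.4, -1.1, 0.6]
grip_width: 1.001
grip_force: 0.0
```

>>> jog_arm:
  increments:
    - {"tx":0,"ty":0,"tz":0,"wx":0,"wy":0,"wz":0,"gripper":1}
    - {"tx":0,"ty":0,"tz":0,"wx":0,"wy":0,"wz":0,"gripper":0.75}
    - {"tx":0,"ty":0,"tz":0,"wx":0,"wy":0,"wz":0,"gripper":0.6}
    - {"tx":0,"ty":0,"tz":0,"wx":0,"wy":0,"wz":0,"gripper":0.5}
    - {"tx":0,"ty":0,"tz":0,"wx":0,"wy":0,"wz":0,"gripper":0.5}
  grip_force: 15

```text
time: 3.25
position: [0.5416, 0.2505, 0.1079]
tool_rot: [-0.0, 3.14, 0.002]
ft_force: [0.1, 0.6, 0.2]
grip_width: 0.784
grip_force: 0.0
```

>>> jog_arm:
  increments:
    - {"tx":0,"ty":0,"tz":0,"wx":0,"wy":0,"wz":0,"gripper":0.5}
    - {"tx":0,"ty":0,"tz":0,"wx":0,"wy":0,"wz":0,"gripper":0.5}
    - {"tx":0,"ty":0,"tz":-2,"wx":0,"wy":0,"wz":0,"gripper":0.5}
    - {"tx":0,"ty":0,"tz":-5,"wx":0,"wy":0,"wz":0,"gripper":0.5}
    - {"tx":0,"ty":0,"tz":-10,"wx":0,"wy":0,"wz":0,"gripper":0.5}
  grip_force: 20

```text
time: 3.67
position: [0.5401, 0.2496, 0.1159]
tool_rot: [0.0, -3.14, 0.002]
ft_force: [-0.4, 0.2, -2.7]
grip_width: 0.712
grip_force: 20.0
```

>>> jog_arm:
  increments:
    - {"tx":0,"ty":0,"tz":-10,"wx":0,"wy":0,"wz":0,"gripper":0.5}
    - {"tx":0,"ty":0,"tz":-20,"wx":0,"wy":0,"wz":0,"gripper":0.5}
    - {"tx":0,"ty":0,"tz":-32,"wx":0,"wy":0,"wz":0,"gripper":0.5}
    - {"tx":0,"ty":0,"tz":-40,"wx":0,"wy":0,"wz":0,"gripper":0.5}
    - {"tx":0,"ty":0,"tz":-40,"wx":0,"wy":0,"wz":0,"gripper":0.5}

```text
time: 4.08
position: [0.5424, 0.2508, 0.1598]
tool_rot: [-0.0, 3.137, 0.004]
ft_force: [-0.4, 0.3, -1.4]
grip_width: 0.711
grip_force: 20.0
```

Run:
```python
from h import *
im=vision.get_image("side"); s=ctrl.get_state(); print(s["time"],s["position"],s["grip_width"],s["grip_force"],s["ft_force"])
cv2.imwrite("pics/c.png",im["color"])
print(vision.spot_in("side","red_box_mid")[:2],proj(im,[.54,.25,.096]))
```

```text
4.1333 [0.54176888 0.25054865 0.15840315] 0.7109275111277801 19.999708815012127 [ 0.26235383 -0.08102962 -1.78110053]
[{'bbox': [204.7, 112.9, 268.6, 152.8], 'conf': 0.76}] [235.19964903 122.93901089]
```

View pics/c.png

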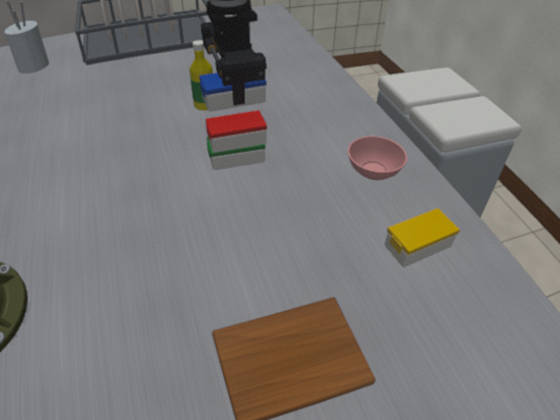

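The blue box is held level at (232,88). The red box is still square on the green one, at (236,125). Next I'll carry the blue box to y ≈ 0.015.

>>> jog_arm:
  increments:
    - {"tx":0,"ty":-20,"tz":0,"wx":0,"wy":0,"wz":0,"gripper":0.5}
    - {"tx":0,"ty":-48,"tz":0,"wx":0,"wy":0,"wz":0,"gripper":0.5}
    - {"tx":0,"ty":-78,"tz":0,"wx":0,"wy":0,"wz":0,"gripper":0.5}
    - {"tx":0,"ty":-108,"tz":0,"wx":0,"wy":0,"wz":0,"gripper":0.5}
    - {"tx":0,"ty":-138,"tz":0,"wx":0,"wy":0,"wz":0,"gripper":0.5}

```text
time: 4.6
position: [0.5401, 0.1107, 0.1558]
tool_rot: [0.001, -3.14, 0.001]
ft_force: [0.1, 0.8, -3.0]
grip_width: 0.71
grip_force: 20.0
```

>>> jog_arm:
  increments:
    - {"tx":0,"ty":-30,"tz":0,"wx":0,"wy":0,"wz":0,"gripper":0.5}
    - {"tx":0,"ty":-58,"tz":0,"wx":0,"wy":0,"wz":0,"gripper":0.5}
    - {"tx":0,"ty":-82,"tz":15,"wx":0,"wy":0,"wz":0,"gripper":0.5}
    - {"tx":0,"ty":-96,"tz":35,"wx":0,"wy":0,"wz":0,"gripper":0.5}
    - {"tx":0,"ty":-98,"tz":55,"wx":0,"wy":0,"wz":0,"gripper":0.5}

```text
time: 5.02
position: [0.5408, 0.0094, 0.1011]
tool_rot: [0.008, 3.141, -0.003]
ft_force: [0.1, -0.6, -2.4]
grip_width: 0.711
grip_force: 20.0
```

>>> jog_arm:
  increments:
    - {"tx":0,"ty":0,"tz":20,"wx":0,"wy":0,"wz":0,"gripper":0.5}
    - {"tx":0,"ty":0,"tz":40,"wx":0,"wy":0,"wz":0,"gripper":0.5}
    - {"tx":0,"ty":0,"tz":60,"wx":0,"wy":0,"wz":0,"gripper":0.5}
    - {"tx":0,"ty":0,"tz":74,"wx":0,"wy":0,"wz":0,"gripper":0.5}
    - {"tx":0,"ty":0,"tz":80,"wx":0,"wy":0,"wz":0,"gripper":0.5}

```text
time: 5.43
position: [0.5385, 0.0139, 0.0187]
tool_rot: [0.0, -3.137, 0.001]
ft_force: [0.1, -0.2, -1.8]
grip_width: 0.71
grip_force: 20.0
```

>>> jog_arm:
  increments:
    - {"tx":0,"ty":0,"tz":2,"wx":0,"wy":0,"wz":0,"gripper":0.5}
    - {"tx":0,"ty":0,"tz":4,"wx":0,"wy":0,"wz":0,"gripper":0.5}
    - {"tx":0,"ty":0,"tz":6,"wx":0,"wy":0,"wz":0,"gripper":0.5}
    - {"tx":0,"ty":0,"tz":8,"wx":0,"wy":0,"wz":0,"gripper":0.5}
    - {"tx":0,"ty":0,"tz":9,"wx":0,"wy":0,"wz":0,"gripper":0.5}

```text
time: 5.85
position: [0.5414, 0.0142, 0.0131]
tool_rot: [-0.0, 3.14, 0.001]
ft_force: [0.9, 0.0, -3.1]
grip_width: 0.714
grip_force: 20.0
```

>>> jog_arm:
  increments:
    - {"tx":0,"ty":0,"tz":1,"wx":0,"wy":0,"wz":0,"gripper":0.5}
    - {"tx":0,"ty":0,"tz":1.5,"wx":0,"wy":0,"wz":0,"gripper":0.5}
    - {"tx":0,"ty":0,"tz":2,"wx":0,"wy":0,"wz":0,"gripper":0.5}
    - {"tx":0,"ty":0,"tz":2,"wx":0,"wy":0,"wz":0,"gripper":0.5}
    - {"tx":0,"ty":0,"tz":2,"wx":0,"wy":0,"wz":0,"gripper":0.5}

```text
time: 6.27
position: [0.5412, 0.0142, 0.0115]
tool_rot: [-0.0, 3.141, 0.001]
ft_force: [-2.9, -0.9, 7.1]
grip_width: 0.709
grip_force: 20.0
```

>>> jog_arm:
  increments:
    - {"tx":0,"ty":0,"tz":0,"wx":0,"wy":0,"wz":0,"gripper":1}
    - {"tx":0,"ty":0,"tz":0,"wx":0,"wy":0,"wz":0,"gripper":1}
    - {"tx":0,"ty":0,"tz":0,"wx":0,"wy":0,"wz":0,"gripper":1}
    - {"tx":0,"ty":0,"tz":0,"wx":0,"wy":0,"wz":0,"gripper":1}
    - {"tx":0,"ty":0,"tz":-5,"wx":0,"wy":0,"wz":0,"gripper":1}

```text
time: 6.68
position: [0.5401, 0.0141, 0.0148]
tool_rot: [0.0, -3.14, 0.0]
ft_force: [-0.4, 0.3, -0.1]
grip_width: 0.964
grip_force: 0.0
```

>>> jog_arm:
  increments:
    - {"tx":0,"ty":0,"tz":-25,"wx":0,"wy":0,"wz":0,"gripper":1}
    - {"tx":0,"ty":0,"tz":-55,"wx":0,"wy":0,"wz":0,"gripper":1}
    - {"tx":0,"ty":0,"tz":-90,"wx":0,"wy":0,"wz":0,"gripper":1}
    - {"tx":0,"ty":0,"tz":-120,"wx":0,"wy":0,"wz":0,"gripper":1}
    - {"tx":0,"ty":20,"tz":-140,"wx":0,"wy":0,"wz":0,"gripper":1}

```text
time: 7.1
position: [0.5424, 0.0294, 0.1595]
tool_rot: [0.01, 3.137, -0.002]
ft_force: [0.4, 0.4, 0.4]
grip_width: 0.999
grip_force: 0.0
```

>>> jog_arm:
  increments:
    - {"tx":0,"ty":30,"tz":0,"wx":0,"wy":0,"wz":0,"gripper":1}
    - {"tx":0,"ty":64,"tz":0,"wx":0,"wy":0,"wz":0,"gripper":1}
    - {"tx":0,"ty":98,"tz":0,"wx":0,"wy":0,"wz":0,"gripper":1}
    - {"tx":0,"ty":132,"tz":0,"wx":0,"wy":0,"wz":0,"gripper":1}
    - {"tx":0,"ty":166,"tz":0,"wx":0,"wy":0,"wz":0,"gripper":1}

```text
time: 7.52
position: [0.5407, 0.2016, 0.1561]
tool_rot: [0.0, 3.141, 0.001]
ft_force: [0.6, -0.8, 0.9]
grip_width: 1.004
grip_force: 0.0
```

>>> jog_arm:
  increments:
    - {"tx":0,"ty":25,"tz":0,"wx":0,"wy":0,"wz":0,"gripper":1}
    - {"tx":0,"ty":43,"tz":0,"wx":0,"wy":0,"wz":0,"gripper":1}
    - {"tx":0,"ty":50,"tz":0,"wx":0,"wy":0,"wz":0,"gripper":1}
    - {"tx":0,"ty":50,"tz":0,"wx":0,"wy":0,"wz":0,"gripper":1}
    - {"tx":0,"ty":50,"tz":0,"wx":0,"wy":0,"wz":0,"gripper":1}

```text
time: 7.93
position: [0.541, 0.2489, 0.1556]
tool_rot: [0.001, 3.142, -0.002]
ft_force: [0.2, -0.3, -0.6]
grip_width: 1.001
grip_force: 0.0
```

Run:
```python
from h import *
im=vision.get_image("wrist"); s=ctrl.get_state(); print(s["time"],s["position"],s["tool_rot"])
print("red wrist",rect(im,*RED,.096))
im=vision.get_image("side"); cv2.imwrite("pics/d.png",im["color"]); print("blue side",rect(im,*BLUE,.048))
im=vision.get_image("scene"); print("blue scene",rect(im,*BLUE,.048,(200,120,390,300)))
```

```text
7.9833 [0.54126089 0.24798557 0.15561824] [ 3.01636193e-03  3.14145639e+00 -1.81661032e-03]
red wrist (array([526.4, 253.2]), array([88.6, 60.4]), -1.6, array([  238,   138,   101,   137, 12415], dtype=int32))
blue side (array([535.8,  12.4]), array([118.1,  64.3]), -0.1, array([ 235,  201,   71,   40, 1777], dtype=int32))
blue scene (array([549.6,  15.3]), array([127.6,  59.3]), -0.2, array([ 264,  210,   44,   54, 1544], dtype=int32))
```

View pics/d.png

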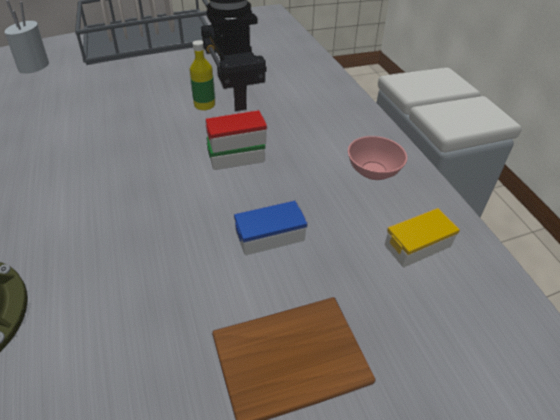

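The blue box stands on the counter at about (270,222), and the red box is on top of the green one at (236,125). Now I'll take the red box.

>>> jog_arm:
  increments:
    - {"tx":-1,"ty":2.5,"tz":20,"wx":0,"wy":0,"wz":0.025,"gripper":1}
    - {"tx":-1,"ty":2.5,"tz":45,"wx":0,"wy":0,"wz":0.025,"gripper":1}
    - {"tx":-1,"ty":2.5,"tz":70,"wx":0,"wy":0,"wz":0.025,"gripper":1}
    - {"tx":-1,"ty":2.5,"tz":90,"wx":0,"wy":0,"wz":0.025,"gripper":1}
    - {"tx":-1,"ty":2.5,"tz":97,"wx":0,"wy":0,"wz":0.025,"gripper":1}

```text
time: 8.5
position: [0.5401, 0.25, 0.0554]
tool_rot: [-0.042, -3.137, 0.005]
ft_force: [-1.0, -0.0, -0.0]
grip_width: 0.997
grip_force: 0.0
```

>>> jog_arm:
  increments:
    - {"tx":0,"ty":0,"tz":0,"wx":0,"wy":0,"wz":0,"gripper":1}
    - {"tx":0,"ty":0,"tz":0,"wx":0,"wy":0,"wz":0,"gripper":0.75}
    - {"tx":0,"ty":0,"tz":0,"wx":0,"wy":0,"wz":0,"gripper":0.6}
    - {"tx":0,"ty":0,"tz":0,"wx":0,"wy":0,"wz":0,"gripper":0.5}
    - {"tx":0,"ty":0,"tz":0,"wx":0,"wy":0,"wz":0,"gripper":0.5}

```text
time: 8.92
position: [0.5427, 0.253, 0.06]
tool_rot: [0.039, 3.139, 0.002]
ft_force: [-1.0, -1.1, 0.8]
grip_width: 0.78
grip_force: 0.0
```

>>> jog_arm:
  increments:
    - {"tx":0,"ty":0,"tz":0,"wx":0,"wy":0,"wz":0,"gripper":0.5}
    - {"tx":0,"ty":0,"tz":0,"wx":0,"wy":0,"wz":0,"gripper":0.5}
    - {"tx":0,"ty":0,"tz":-2,"wx":0,"wy":0,"wz":0,"gripper":0.5}
    - {"tx":0,"ty":0,"tz":-5,"wx":0,"wy":0,"wz":0,"gripper":0.5}
    - {"tx":0,"ty":0,"tz":-10,"wx":0,"wy":0,"wz":0,"gripper":0.5}

```text
time: 9.33
position: [0.5409, 0.2522, 0.0678]
tool_rot: [-0.039, -3.139, 0.002]
ft_force: [-0.4, -0.1, -2.9]
grip_width: 0.712
grip_force: 20.0
```

>>> jog_arm:
  increments:
    - {"tx":0,"ty":0,"tz":-20,"wx":0,"wy":0,"wz":0,"gripper":0.5}
    - {"tx":0,"ty":0,"tz":-42,"wx":0,"wy":0,"wz":0,"gripper":0.5}
    - {"tx":0,"ty":0,"tz":-66,"wx":0,"wy":0,"wz":0,"gripper":0.5}
    - {"tx":0,"ty":0,"tz":-82,"wx":0,"wy":0,"wz":0,"gripper":0.5}
    - {"tx":0,"ty":0,"tz":-87,"wx":0,"wy":0,"wz":-0.025,"gripper":0.5}

```text
time: 9.75
position: [0.5434, 0.2533, 0.159]
tool_rot: [-0.001, 3.137, 0.004]
ft_force: [0.3, -0.2, -2.2]
grip_width: 0.713
grip_force: 20.0
```

Run:
```python
from h import *
im=vision.get_image("side"); s=ctrl.get_state(); print(s["time"],s["position"],s["tool_rot"],s["grip_width"],s["grip_force"],s["ft_force"])
cv2.imwrite("pics/e.png",im["color"])
print("green side",rect(im,(50,120,50),(80,255,255),.048,(190,80,280,175)))
im=vision.get_image("scene"); print("green scene",rect(im,(50,120,50),(80,255,255),.048,(370,180,470,310)))
```

```text
9.8 [0.54313405 0.25323786 0.15840414] [-0.00541629  3.13771585  0.00363368] 0.7101721235646229 19.99100779183209 [ 0.64945367 -0.65476082 -1.98893922]
green side (array([537.2, 251.1]), array([116.4,  67. ]), -3.8, array([ 207,  130,   57,   26, 1018], dtype=int32))
green scene (array([551.3, 253.9]), array([124.3,  58.2]), -4.2, array([ 394,  234,   39,   58, 1381], dtype=int32))
```

View pics/e.png

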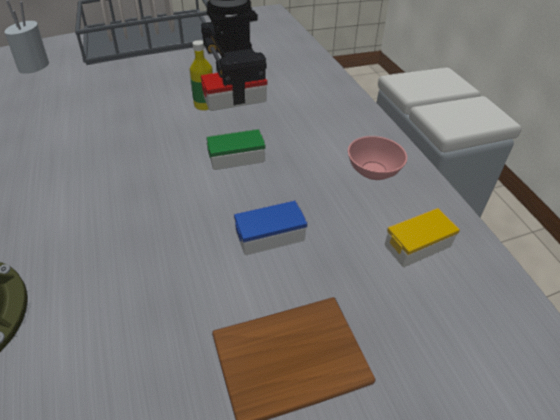

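The red box is in the gripper at (234,88). The green box has stayed in place at (236,148), turned about -4°. I'll carry red to the board with tx +45 and ty -474.

>>> jog_arm:
  increments:
    - {"tx":3,"ty":-20,"tz":0,"wx":0,"wy":0,"wz":0,"gripper":0.5}
    - {"tx":6,"ty":-48,"tz":0,"wx":0,"wy":0,"wz":0,"gripper":0.5}
    - {"tx":9,"ty":-80,"tz":0,"wx":0,"wy":0,"wz":0,"gripper":0.5}
    - {"tx":12,"ty":-112,"tz":0,"wx":0,"wy":0,"wz":0,"gripper":0.5}
    - {"tx":15,"ty":-144,"tz":0,"wx":0,"wy":0,"wz":0,"gripper":0.5}

```text
time: 10.27
position: [0.5252, 0.107, 0.1535]
tool_rot: [0.002, -3.139, 0.002]
ft_force: [0.8, 0.1, -2.0]
grip_width: 0.712
grip_force: 20.0
```

>>> jog_arm:
  increments:
    - {"tx":4,"ty":-32,"tz":0,"wx":0,"wy":0,"wz":0,"gripper":0.5}
    - {"tx":8,"ty":-64,"tz":0,"wx":0,"wy":0,"wz":0,"gripper":0.5}
    - {"tx":12,"ty":-96,"tz":0,"wx":0,"wy":0,"wz":0,"gripper":0.5}
    - {"tx":16,"ty":-128,"tz":0,"wx":0,"wy":0,"wz":0,"gripper":0.5}
    - {"tx":20,"ty":-160,"tz":0,"wx":0,"wy":0,"wz":0,"gripper":0.5}

```text
time: 10.68
position: [0.5052, -0.0528, 0.1538]
tool_rot: [0.001, -3.139, 0.0]
ft_force: [1.0, -0.0, -2.1]
grip_width: 0.711
grip_force: 20.0
```

>>> jog_arm:
  increments:
    - {"tx":2,"ty":-32,"tz":0,"wx":0,"wy":0,"wz":0,"gripper":0.5}
    - {"tx":4,"ty":-64,"tz":0,"wx":0,"wy":0,"wz":0,"gripper":0.5}
    - {"tx":6,"ty":-96,"tz":0,"wx":0,"wy":0,"wz":0,"gripper":0.5}
    - {"tx":8,"ty":-126,"tz":0,"wx":0,"wy":0,"wz":0,"gripper":0.5}
    - {"tx":10,"ty":-150,"tz":0,"wx":0,"wy":0,"wz":0,"gripper":0.5}

```text
time: 11.1
position: [0.4951, -0.2039, 0.154]
tool_rot: [-0.003, -3.139, 0.001]
ft_force: [0.1, -1.2, -2.1]
grip_width: 0.71
grip_force: 20.0
```

>>> jog_arm:
  increments:
    - {"tx":0,"ty":-14,"tz":0,"wx":0,"wy":0,"wz":0,"gripper":0.5}
    - {"tx":0,"ty":-20,"tz":20,"wx":0,"wy":0,"wz":0,"gripper":0.5}
    - {"tx":0,"ty":-20,"tz":45,"wx":0,"wy":0,"wz":0,"gripper":0.5}
    - {"tx":0,"ty":-20,"tz":70,"wx":0,"wy":0,"wz":0,"gripper":0.5}
    - {"tx":0,"ty":-20,"tz":80,"wx":0,"wy":0,"wz":0,"gripper":0.5}

```text
time: 11.52
position: [0.4934, -0.2202, 0.0708]
tool_rot: [-0.0, -3.134, -0.003]
ft_force: [-1.2, 1.2, -2.6]
grip_width: 0.711
grip_force: 20.0
```

Run:
```python
from h import *
s=ctrl.get_state(); print(s["time"],s["position"],s["tool_rot"],s["grip_width"])
for n in("side","scene"):
    im=vision.get_image(n); c=im["color"]; cv2.imwrite(f"pics/f_{n}.png",c)
    print(n,rect(im,(0,170,60),(3,255,255),.119))
    for p in([.496,-.2215,.015],): print(proj(im,p))
```

```text
11.5167 [ 0.49336681 -0.2202426   0.07079117] [-2.85974024e-04 -3.13387267e+00 -2.97916659e-03] 0.7114154924369802
side (array([ 448.3, -227.2]), array([61.5, 36.4]), 88.7, array([ 244,  307,   35,   49, 1170], dtype=int32))
[292.86745895 354.2267554 ]
scene (array([ 537.2, -210.5]), array([88.5, 63.5]), -1.0, array([153, 167,  39,  35, 857], dtype=int32))
[184.17053705 205.52816802]
```

View pics/f_scene.png

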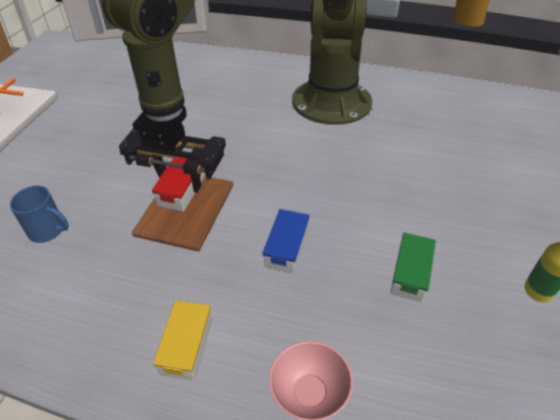

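The red box hangs level over the board, which is centred near (184,206). Blue is at (287,238) and green at (414,263), both standing free. Lowering the red box now.

>>> jog_arm:
  increments:
    - {"tx":0,"ty":0,"tz":12,"wx":0,"wy":0,"wz":0,"gripper":0.5}
    - {"tx":0,"ty":0,"tz":26,"wx":0,"wy":0,"wz":0,"gripper":0.5}
    - {"tx":0,"ty":0,"tz":38,"wx":0,"wy":0,"wz":0,"gripper":0.5}
    - {"tx":0,"ty":0,"tz":44,"wx":0,"wy":0,"wz":0,"gripper":0.5}
    - {"tx":0,"ty":0,"tz":47,"wx":0,"wy":0,"wz":0,"gripper":0.5}

```text
time: 12.03
position: [0.4967, -0.2211, 0.0278]
tool_rot: [0.001, -3.141, -0.0]
ft_force: [0.4, -0.6, -3.0]
grip_width: 0.712
grip_force: 20.0
```

>>> jog_arm:
  increments:
    - {"tx":0,"ty":0,"tz":1,"wx":0,"wy":0,"wz":0,"gripper":0.5}
    - {"tx":0,"ty":0,"tz":2,"wx":0,"wy":0,"wz":0,"gripper":0.5}
    - {"tx":0,"ty":0,"tz":3,"wx":0,"wy":0,"wz":0,"gripper":0.5}
    - {"tx":0,"ty":0,"tz":4,"wx":0,"wy":0,"wz":0,"gripper":0.5}
    - {"tx":0,"ty":0,"tz":4,"wx":0,"wy":0,"wz":0,"gripper":0.5}

```text
time: 12.45
position: [0.4975, -0.2217, 0.0266]
tool_rot: [-0.0, 3.14, 0.001]
ft_force: [-4.7, 2.1, 9.0]
grip_width: 0.71
grip_force: 20.0
```

>>> jog_arm:
  increments:
    - {"tx":0,"ty":0,"tz":0,"wx":0,"wy":0,"wz":0,"gripper":1}
    - {"tx":0,"ty":0,"tz":0,"wx":0,"wy":0,"wz":0,"gripper":1}
    - {"tx":0,"ty":0,"tz":0,"wx":0,"wy":0,"wz":0,"gripper":1}
    - {"tx":0,"ty":0,"tz":0,"wx":0,"wy":0,"wz":0,"gripper":1}
    - {"tx":0,"ty":0,"tz":-5,"wx":0,"wy":0,"wz":0,"gripper":1}

```text
time: 12.87
position: [0.4964, -0.2211, 0.029]
tool_rot: [0.001, -3.14, -0.001]
ft_force: [0.0, -0.0, 0.8]
grip_width: 0.963
grip_force: 0.0
```

>>> jog_arm:
  increments:
    - {"tx":0,"ty":0,"tz":-20,"wx":0,"wy":0,"wz":0,"gripper":1}
    - {"tx":0,"ty":0,"tz":-45,"wx":0,"wy":0,"wz":0,"gripper":1}
    - {"tx":0,"ty":0,"tz":-75,"wx":0,"wy":0,"wz":0,"gripper":1}
    - {"tx":0,"ty":5,"tz":-92,"wx":0,"wy":0,"wz":0,"gripper":1}
    - {"tx":-5,"ty":30,"tz":-96,"wx":0,"wy":0,"wz":0,"gripper":1}

```text
time: 13.28
position: [0.5029, -0.197, 0.1299]
tool_rot: [0.011, 3.135, -0.006]
ft_force: [0.0, -0.5, -0.2]
grip_width: 0.996
grip_force: 0.0
```

>>> jog_arm:
  increments:
    - {"tx":-8,"ty":32,"tz":0,"wx":0,"wy":0,"wz":0,"gripper":1}
    - {"tx":-16,"ty":66,"tz":0,"wx":0,"wy":0,"wz":0,"gripper":1}
    - {"tx":-24,"ty":100,"tz":0,"wx":0,"wy":0,"wz":0,"gripper":1}
    - {"tx":-32,"ty":134,"tz":0,"wx":0,"wy":0,"wz":0,"gripper":1}
    - {"tx":-39,"ty":166,"tz":0,"wx":0,"wy":0,"wz":0,"gripper":1}

```text
time: 13.7
position: [0.5413, -0.0233, 0.1261]
tool_rot: [-0.001, 3.141, 0.001]
ft_force: [1.3, 0.1, -0.8]
grip_width: 1.001
grip_force: 0.0
```

>>> jog_arm:
  increments:
    - {"tx":0,"ty":20,"tz":0,"wx":0,"wy":0,"wz":0,"gripper":1}
    - {"tx":0,"ty":34,"tz":0,"wx":0,"wy":0,"wz":0,"gripper":1}
    - {"tx":0,"ty":40,"tz":0,"wx":0,"wy":0,"wz":0,"gripper":1}
    - {"tx":0,"ty":40,"tz":0,"wx":0,"wy":0,"wz":0,"gripper":1}
    - {"tx":0,"ty":40,"tz":0,"wx":0,"wy":0,"wz":0,"gripper":1}

```text
time: 14.12
position: [0.5409, 0.0136, 0.1257]
tool_rot: [0.0, 3.141, -0.001]
ft_force: [-0.7, -0.7, 1.0]
grip_width: 0.998
grip_force: 0.0
```

Run:
```python
from h import *
im=vision.get_image("wrist"); s=ctrl.get_state(); print(s["time"],s["position"],s["tool_rot"])
print("blue wrist",rect(im,*BLUE,.048))
RR=((0,170,60),(3,255,255))
im=vision.get_image("side"); print("red side",rect(im,*RR,.063,(200,250,390,420)),rect(im,*WOOD,.015,(200,280,390,420)));cv2.imwrite("pics/g.png",im["color"][230:,180:420])
im=vision.get_image("scene"); print("red scene",rect(im,*RR,.063,(120,150,245,255)))
```

```text
14.1667 [0.54091538 0.01297051 0.12573157] [ 2.47573646e-03  3.14130537e+00 -1.05551797e-03]
blue wrist (array([528.6,  14. ]), array([98. , 60.4]), -0.1, array([  234,   133,    93,   142, 12426], dtype=int32))
red side (array([ 495.1, -222. ]), array([119.1,  63.4]), -0.4, array([ 248,  309,   94,   63, 3619], dtype=int32)) (array([ 492.5, -223.6]), array([197.8, 149.9]), -0.2, array([ 213,  298,  162,  122, 8666], dtype=int32))
red scene (array([ 508.5, -219.2]), array([128.7,  63.6]), -0.2, array([ 155,  171,   50,   47, 1256], dtype=int32))
```

View pics/g.png

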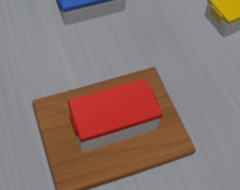

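The red box sits upright in the middle of the board, within a few mm. The blue box is directly under the gripper, so I'll take it.

>>> jog_arm:
  increments:
    - {"tx":0,"ty":0,"tz":25,"wx":0,"wy":0,"wz":0,"gripper":1}
    - {"tx":0,"ty":0,"tz":55,"wx":0,"wy":0,"wz":0,"gripper":1}
    - {"tx":0,"ty":0,"tz":83,"wx":0,"wy":0,"wz":0,"gripper":1}
    - {"tx":0,"ty":0,"tz":104,"wx":0,"wy":0,"wz":0,"gripper":1}
    - {"tx":0,"ty":0,"tz":112,"wx":0,"wy":0,"wz":0,"gripper":1}

```text
time: 14.68
position: [0.5384, 0.0131, 0.0105]
tool_rot: [-0.003, -3.136, 0.002]
ft_force: [-0.6, 0.8, 0.2]
grip_width: 1.0
grip_force: 0.0
```

>>> jog_arm:
  increments:
    - {"tx":0,"ty":0,"tz":0,"wx":0,"wy":0,"wz":0,"gripper":1}
    - {"tx":0,"ty":0,"tz":0,"wx":0,"wy":0,"wz":0,"gripper":0.75}
    - {"tx":0,"ty":0,"tz":0,"wx":0,"wy":0,"wz":0,"gripper":0.6}
    - {"tx":0,"ty":0,"tz":0,"wx":0,"wy":0,"wz":0,"gripper":0.5}
    - {"tx":0,"ty":0,"tz":0,"wx":0,"wy":0,"wz":0,"gripper":0.5}

```text
time: 15.1
position: [0.542, 0.0147, 0.015]
tool_rot: [-0.0, 3.139, 0.001]
ft_force: [0.1, 0.2, -0.3]
grip_width: 0.782
grip_force: 0.0
```

>>> jog_arm:
  increments:
    - {"tx":0,"ty":0,"tz":0,"wx":0,"wy":0,"wz":0,"gripper":0.5}
    - {"tx":0,"ty":0,"tz":0,"wx":0,"wy":0,"wz":0,"gripper":0.5}
    - {"tx":0,"ty":0,"tz":-5,"wx":0,"wy":0,"wz":0,"gripper":0.5}
    - {"tx":0,"ty":0,"tz":-15,"wx":0,"wy":0,"wz":0,"gripper":0.5}
    - {"tx":0,"ty":0,"tz":-30,"wx":0,"wy":0,"wz":0,"gripper":0.5}

```text
time: 15.52
position: [0.5393, 0.0145, 0.043]
tool_rot: [0.0, -3.138, 0.001]
ft_force: [0.1, -0.1, -1.5]
grip_width: 0.705
grip_force: 20.0
```

>>> jog_arm:
  increments:
    - {"tx":0,"ty":0,"tz":-25,"wx":0,"wy":0,"wz":0,"gripper":0.5}
    - {"tx":0,"ty":0,"tz":-50,"wx":0,"wy":0,"wz":0,"gripper":0.5}
    - {"tx":0,"ty":0,"tz":-65,"wx":0,"wy":0,"wz":0.02,"gripper":0.5}
    - {"tx":0,"ty":10,"tz":-68,"wx":0,"wy":0,"wz":0.04,"gripper":0.5}
    - {"tx":0,"ty":30,"tz":-68,"wx":0,"wy":0,"wz":0.065,"gripper":0.5}

```text
time: 15.93
position: [0.5421, 0.0418, 0.1141]
tool_rot: [0.111, 3.136, -0.001]
ft_force: [0.5, 0.3, -2.3]
grip_width: 0.705
grip_force: 20.0
```

>>> jog_arm:
  increments:
    - {"tx":2,"ty":34,"tz":0,"wx":0,"wy":0,"wz":0,"gripper":0.5}
    - {"tx":4,"ty":70,"tz":0,"wx":0,"wy":0,"wz":0,"gripper":0.5}
    - {"tx":6,"ty":106,"tz":0,"wx":0,"wy":0,"wz":0,"gripper":0.5}
    - {"tx":8,"ty":142,"tz":0,"wx":0,"wy":0,"wz":0,"gripper":0.5}
    - {"tx":10,"ty":175,"tz":0,"wx":0,"wy":0,"wz":0,"gripper":0.5}

```text
time: 16.35
position: [0.5416, 0.2222, 0.1121]
tool_rot: [-0.101, -3.14, -0.001]
ft_force: [1.1, 0.1, -2.1]
grip_width: 0.714
grip_force: 20.0
```

>>> jog_arm:
  increments:
    - {"tx":1,"ty":20,"tz":0,"wx":0,"wy":0,"wz":0,"gripper":0.5}
    - {"tx":1.6,"ty":31,"tz":0,"wx":0,"wy":0,"wz":0,"gripper":0.5}
    - {"tx":1.6,"ty":34,"tz":8,"wx":0,"wy":0,"wz":0,"gripper":0.5}
    - {"tx":1.6,"ty":34,"tz":20,"wx":0,"wy":0,"wz":0,"gripper":0.5}
    - {"tx":1.6,"ty":34,"tz":30,"wx":0,"wy":0,"wz":0,"gripper":0.5}

```text
time: 16.77
position: [0.5428, 0.2513, 0.0801]
tool_rot: [-0.105, -3.139, 0.003]
ft_force: [-0.2, -0.3, -2.2]
grip_width: 0.71
grip_force: 20.0
```

>>> jog_arm:
  increments:
    - {"tx":0,"ty":0,"tz":6,"wx":0,"wy":0,"wz":0,"gripper":0.5}
    - {"tx":0,"ty":0,"tz":11,"wx":0,"wy":0,"wz":0,"gripper":0.5}
    - {"tx":0,"ty":0,"tz":15,"wx":0,"wy":0,"wz":0,"gripper":0.5}
    - {"tx":0,"ty":0,"tz":15,"wx":0,"wy":0,"wz":0,"gripper":0.5}
    - {"tx":0,"ty":0,"tz":15,"wx":0,"wy":0,"wz":0,"gripper":0.5}

```text
time: 17.18
position: [0.5429, 0.2534, 0.0665]
tool_rot: [-0.103, -3.14, 0.0]
ft_force: [0.2, -0.3, -1.5]
grip_width: 0.71
grip_force: 20.0
```

Run:
```python
from h import *
im=vision.get_image("side"); s=ctrl.get_state(); print(s["time"],s["position"],s["tool_rot"],s["ft_force"])
c=cv2.resize(im["color"][60:190,160:310],None,fx=3,fy=3)
im=vision.get_image("scene"); d=cv2.resize(im["color"][180:310,360:510],None,fx=3,fy=3)[:, :340]
cv2.imwrite("pics/h.png",np.hstack([c,d]))
```

```text
17.2333 [0.5431463  0.25377198 0.06689012] [1.02291097e-01 3.13937870e+00 5.13595453e-04] [-0.19417987  0.27620876 -1.72187814]
```

View pics/h.png

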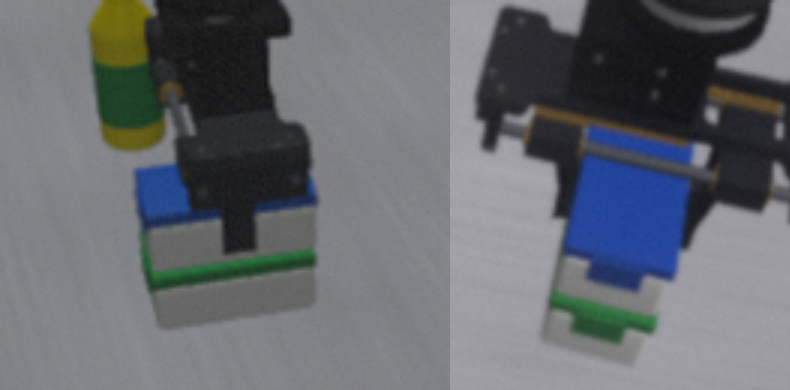

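Blue hovers a few mm above green and lines up with it in both views. Lowering and releasing.

>>> jog_arm:
  increments:
    - {"tx":0,"ty":0,"tz":1.5,"wx":0,"wy":0,"wz":0,"gripper":0.5}
    - {"tx":0,"ty":0,"tz":3,"wx":0,"wy":0,"wz":0,"gripper":0.5}
    - {"tx":0,"ty":0,"tz":4.5,"wx":0,"wy":0,"wz":0,"gripper":0.5}
    - {"tx":0,"ty":0,"tz":5.5,"wx":0,"wy":0,"wz":0,"gripper":0.5}
    - {"tx":0,"ty":0,"tz":5.5,"wx":0,"wy":0,"wz":0,"gripper":0.5}

```text
time: 17.7
position: [0.5431, 0.2542, 0.0626]
tool_rot: [0.101, 3.14, 0.001]
ft_force: [-4.0, -0.6, 6.9]
grip_width: 0.714
grip_force: 20.0
```

>>> jog_arm:
  increments:
    - {"tx":0,"ty":0,"tz":0,"wx":0,"wy":0,"wz":0,"gripper":1}
    - {"tx":0,"ty":0,"tz":0,"wx":0,"wy":0,"wz":0,"gripper":1}
    - {"tx":0,"ty":0,"tz":0,"wx":0,"wy":0,"wz":0,"gripper":1}
    - {"tx":0,"ty":0,"tz":0,"wx":0,"wy":0,"wz":0,"gripper":1}
    - {"tx":0,"ty":0,"tz":-5,"wx":0,"wy":0,"wz":0,"gripper":1}

```text
time: 18.12
position: [0.5421, 0.2536, 0.0651]
tool_rot: [-0.102, -3.138, 0.002]
ft_force: [-0.2, -0.2, -0.9]
grip_width: 0.966
grip_force: 0.0
```

>>> jog_arm:
  increments:
    - {"tx":0,"ty":0,"tz":-20,"wx":0,"wy":0,"wz":0,"gripper":1}
    - {"tx":0,"ty":0,"tz":-50,"wx":0,"wy":0,"wz":0,"gripper":1}
    - {"tx":0,"ty":0,"tz":-85,"wx":0,"wy":0,"wz":0,"gripper":1}
    - {"tx":0,"ty":0,"tz":-115,"wx":0,"wy":0,"wz":0,"gripper":1}
    - {"tx":0,"ty":0,"tz":-130,"wx":0,"wy":0,"wz":0,"gripper":1}

```text
time: 18.53
position: [0.5446, 0.2546, 0.201]
tool_rot: [0.102, 3.135, 0.005]
ft_force: [0.3, -0.5, -0.2]
grip_width: 1.002
grip_force: 0.0
```

>>> jog_arm:
  increments:
    - {"tx":0,"ty":0,"tz":0,"wx":0,"wy":0,"wz":0,"gripper":1}
    - {"tx":0,"ty":0,"tz":0,"wx":0,"wy":0,"wz":0,"gripper":1}
    - {"tx":0,"ty":0,"tz":0,"wx":0,"wy":0,"wz":0,"gripper":1}
    - {"tx":0,"ty":0,"tz":0,"wx":0,"wy":0,"wz":0,"gripper":1}
    - {"tx":0,"ty":0,"tz":0,"wx":0,"wy":0,"wz":0,"gripper":1}

```text
time: 18.95
position: [0.542, 0.2535, 0.1944]
tool_rot: [-0.102, -3.138, 0.003]
ft_force: [0.2, -0.0, -0.0]
grip_width: 0.999
grip_force: 0.0
```

Run:
```python
from h import *
im=vision.get_image("side"); s=ctrl.get_state(); print(s["time"],s["position"],s["ft_force"])
print(rect(im,*BLUE,.096))
cv2.imwrite("pics/i.png",im["color"])
```

```text
19.0 [0.54213107 0.25360001 0.19459344] [-0.1183407   0.36369091  0.01355543]
(array([538.3, 250.9]), array([116. ,  67.5]), -3.7, array([ 206,  111,   59,   26, 1036], dtype=int32))
```

View pics/i.png

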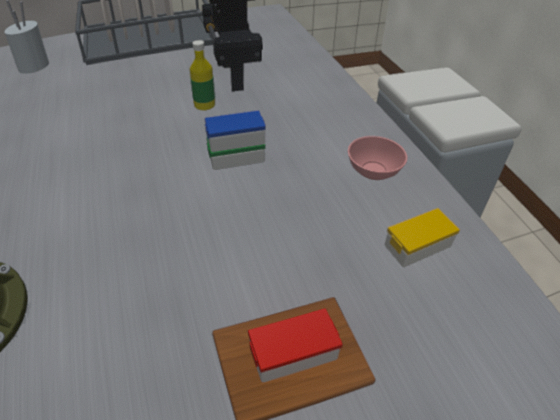

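Blue rests squarely on green at (236,138): it measures (538, 251) mm at -3.7°, and green measured (537, 251) mm at -3.8°. Red is in the middle of the board at (295,345), and the gripper is clear of everything.

```bash
python3 -c "
from bench import ctrl
print(ctrl.close_job())"
```

```text
the job is handed in; nothing more can be done
None
```

The job is handed in at about 19 s of the 72 s allowed: the red-lidded box stands in the middle of the chopping board and the blue-lidded box sits squarely on the green one, which did not visibly move; the hand-in gave no verdict.

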